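# Set the firing order, then hold the kiln lid for loading

## Robot

A 6-joint arm with a two-finger parallel gripper is mounted at the origin on the work surface. World frame = base frame: x ahead of the robot, y to its left, z up, the work surface at z = 0. Lengths are in m, angles in rad, forces in N, time in s.
With the tool pointing down it reaches from about 0.275 to 0.75 m from the base axis. Payload 10.2 kg.
Tool frame: the origin (TCP) lies at the very end of the fingers, on their centre line; the grasp point (between the pads) lies grip_point_offset behind it (grip_point_offset is the distance from the TCP to the grasp point, in m); z points along the fingers, y is the line along which they close (so a half turn about z gives the same grasp; the last joint's range is limited). The gripper opens to 85 mm and grips with 20 to 120 N. Pads are 22 mm wide; open, the fingers measure 114 mm over their backs; the gripper's body (76 mm by 85 mm) begins 54 mm behind the grasp point. The pads swing forward as they close: fully open they stand 13 mm farther back than shut.
Start: joints at [-1.439, 0.313, 1.498, -0, 1.331, -0.223], TCP at [0.182, -0.492, 0.231] pointing down, gripper open.
Joint ranges: [-2.94, 2.94], [-0.97, 2.17], [0.19, 2.56], [-1.23, 4.37], [0.02, 3.11], [-2.88, 2.88]. Speed limits (rad/s): [2.39, 2.39, 3.01, 3.14, 3.14, 3.14].

## Interface

Orientations are given as [roll, pitch, yaw] about the fixed x, y, z axes, in that order (R = Rz(yaw) Ry(pitch) Rx(roll)).
In Python, from workcell import get_state, get_image, get_calibration, sign_off, trace, grip_point_offset gives the robot as it stands.
- The arm moves only by the tool step_arm, never from a script. Its argument "plan" is text: rows parted by semicolons, each of 7 numbers parted by spaces: the shift along the world's x, y, z as a fraction of full scale, then the turn, a rotation vector about the world's x, y, z as a fraction of full scale, then the opening, from -1 (shut) to 1 (fully open). A call has exactly 10 rows; each row is the pose to reach, as a shift and turn from the pose commanded when the call began; what a row does not reach only later rows make up. Full scale, the value 1, is 0.5 m for a shift and 90 degrees for a turn. A row lasts 1/8 s, in which the tool goes at most 62.5 mm and 10.7 degrees, less where a joint would pass 70% of its speed; a pose out of reach is approached as far as the arm can. A call with a number of a shift or a turn outside -1 to 1 is refused whole. A call with a gripper value outside its range is refused whole. The fingers move at their own pace and stop on an object; "force" is the grip in N (left out, the last holds). Time passes only in rows, so rows that repeat a pose let the fingers close, or fill a call up. It gives the time, the measured TCP pose, the force, the opening and the grip force at its end, in the units of the state.
- get_state(): the state, without advancing time (a new reading comes with each control period).
- get_image(name): name is "scene" or "top" or "wrist"; returns (picture, depth): 400x640x3 uint8, blue, green, red; 400x640 float32, m along the optical axis (not along the pixel's ray), 0 where there is no reading.
- get_calibration(name): a dict with "K" (3x3 intrinsics, pixels), "position" and "rotation" of the camera in the world. Camera axes: x right, y up, looking along -z (the intrinsics and any distortion apply to the point x, -y, -z); pixel columns grow to the right and rows downward; lengths in m; the calibration is good to about 2 mm. A picture is of the moment at which its call begins: read the wrist's pose just before it. get_calibration takes no time and is no camera call; for the wrist camera it gives the pose at the moment of the call.
- sign_off(): hands the job in; it is judged then, once.
Trained networks look in the newest picture that a camera, given by its name, has taken for a name from the list of things; names that differ only in an ending like _2 or _b are one class to them, and where a whole thing is asked for, a point or a joint stands for the part that bears it (a point fixed in the world has none). Each returns a list of dicts, best first, with "p" (0 to 1); they miss things now and then, are a little off and sometimes report something else, mostly with a low value. They report only what shows in the picture. A call takes as long as a camera call. They do not tell look-alikes from the thing itself.
- trace(camera, target): "region" (400x640 bool, what is visible of it) and "rect" ([left, top, right, bottom] in pixels, round what is visible of it).
The state is a dict: "time": time; "q": joint angles; "joint_vel": joint speeds; "tau": joint torques, N m; "tcp_pos": TCP position; "tool_rot": TCP orientation; "wrist_force": force on the tool from outside, world axes, zero at the start; "moment": the same for the moment, N m; "finger_gap": finger opening in m; "gripper_force": force on a finger pad.
Only numpy, scipy, OpenCV 4.12 (cv2) and the standard library are available. Lean on these libraries where they do the work, as an engineer would, in place of code of your own. Each camera call takes 0.05 s, during which the arm holds its last target. There are 200 camera calls.

## Task

The two small pots on the ware board stand in the wrong order for firing: swap them, so that each stands upright near the middle of the white plaster bat (disc) the other one had; set them down, do not drop or tip them. Then lift the lid of the bench-top kiln by its handle to about 40 degrees, high enough for a colleague to load them, and finish while still holding it there: it has no stay, so do not let it fall, and prop it on nothing. Leave everything else on the table where it is.

Things in the scene. Friction and masses are not known exactly. Their poses are not given: they have to be found in the camera images.
- vase_mid (a point): Centre (half-way up, on the axis) of the blue bud vase: round, 64 high, widest 52 across from 26 to 38 above its foot (6 below to 6 above this point), foot 36 across, narrowing to a 29 neck at 58 and a 33 lip. About 130 g; z is its own upright axis.
- vase: The same blue vase; the origin is the centre of its foot.
- cup_mid (a point): Centre (half-way up, on the axis) of the terracotta cup: round, no handle, 56 high, 52 across at the rim and 51 half-way up, foot 44 across, wall 4 thick, open on top. About 110 g; z is its own upright axis.
- cup: The same terracotta cup; the origin is the centre of its foot.
- ware_board: Fixed wooden ware board lying on the table, 150 (its x) x 340 (its y), 12 thick, origin under its centre. Two white plaster bats are fixed on it near the ends of its y length, one pot standing on each; the wood between them is bare and free.
- bat_left (a point): Centre of the upper face of the bat at the board's +y end (the robot's left): flat white disc 96 across, its top 6 above the board, 18 above the table, 115 from the board's centre.
- bat_right (a point): The same for the other bat, at the board's -y end (towards the kiln).
- kiln: Fixed steel bench-top test kiln standing on the table, 260 deep (its x) x 300 wide (its y), 169 high with the lid shut, origin under the centre; the front with the lid handle is its -x side and faces roughly to the robot. The lid is hinged along the upper rear edge: the hinge axis is parallel to the kiln's y, 138 behind its centre and 125 above the table. A grey controller box sticks out 60 on its -y side.
- lid_handle (a point): Middle of the lid's handle: a level dark wooden bar 18 thick and 130 long, parallel to the hinge axis, held 50 in front of the lid's front face (axis to face) by two arms 116 apart, so that a finger fits down between bar and lid. With the lid shut it is 147 above the table, 180 in front of the kiln's centre, 318 in front of the hinge axis and 22 above it.
- lid (a joint): Opening angle of the lid in rad: 0 shut, growing as the front is lifted (0.698 = 40 degrees), range 0 to 1.7. The lid is a flat slab, white with a steel frame, 260 x 300 x 44, about 0.9 kg, without stay or prop: let go below about 80 degrees it falls shut. The hinge runs freely, with no spring; holding the lid at the handle takes about 4 N.
- jar_green: Bystander, loose: round glaze jar with a green cap, 66 across, 85 high (mm). Origin at the centre of its underside. To be left alone.
- jar_yellow: Bystander, loose: round glaze jar with a yellow cap, 66 across, 85 high (mm). Origin at the centre of its underside. To be left alone.
- tape_roll: Bystander, loose: roll of pale tape lying flat, 84 across, 45 high (mm). Origin at the centre of its underside. To be left alone.
- mould: Bystander, loose: white plaster press mould, 95 x 110 x 45 (mm). Origin at the centre of its underside. To be left alone.
- brush_pot: Bystander, loose: white pot 72 across, 90 high, with brushes to 180 high (mm). Origin at the centre of its underside. To be left alone.
- post_a: Bystander, loose: grey kiln post standing upright, 36 across, 70 high (mm). Origin at the centre of its underside. To be left alone.
- post_b: Bystander, loose: the other grey kiln post, the same size (mm). Origin at the centre of its underside. To be left alone.
Things that resemble listed ones, but are neither listed nor needed, are in the scene too. Several things have the shape of the vase; the one meant has the colours described above.

How it is judged:
On the way:
1. with the lid shut, the two pots have changed places: each stands upright, let go, on the bat the other had ((((horizontal distance between vase_mid and bat_left below 0.025 m and z of vase_mid in the frame of bat_left between 0.026 and 0.038 m) and (horizontal distance between cup_mid and bat_right below 0.025 m and z of cup_mid in the frame of bat_right between 0.022 and 0.034 m)) or ((horizontal distance between vase_mid and bat_right below 0.025 m and z of vase_mid in the frame of bat_right between 0.026 and 0.038 m) and (horizontal distance between cup_mid and bat_left below 0.025 m and z of cup_mid in the frame of bat_left between 0.022 and 0.034 m))) and distance of each of vase_mid, cup_mid from where it was at the start of the episode above 0.15 m and angle between each of vase_mid, cup_mid's own z axis and vertical below 0.12 rad and contact force between each of vase, cup and the fingers below 0.1 N and value of joint lid below 0.05 rad), for 0.2 s.
At the end, for the whole second after the job is handed in: Each pot stands upright (within 7 degrees), at rest and let go, its axis within 25 mm of the centre of the bat the other had; the robot holds the lid still at 40 degrees, give or take 6 (0.593 to 0.803 rad), pressing on it with 1 N or more, and no loose thing touches the lid ((((horizontal distance between vase_mid and bat_left below 0.025 m and z of vase_mid in the frame of bat_left between 0.026 and 0.038 m) and (horizontal distance between cup_mid and bat_right below 0.025 m and z of cup_mid in the frame of bat_right between 0.022 and 0.034 m)) or ((horizontal distance between vase_mid and bat_right below 0.025 m and z of vase_mid in the frame of bat_right between 0.026 and 0.038 m) and (horizontal distance between cup_mid and bat_left below 0.025 m and z of cup_mid in the frame of bat_left between 0.022 and 0.034 m))) and distance of each of vase_mid, cup_mid from where it was at the start of the episode above 0.15 m and angle between each of vase_mid, cup_mid's own z axis and vertical below 0.12 rad and contact force between each of vase, cup and the fingers below 0.1 N and linear speed of each of vase, cup below 0.03 m/s and value of joint lid between 0.593 and 0.803 rad and velocity of joint lid between -0.08 and 0.08 rad/s and (contact force between lid and the fingers above 1 N or contact force between lid and the arm above 1 N) and contact force between lid and vase below 0.2 N and contact force between lid and cup below 0.2 N and contact force between lid and jar_green below 0.2 N and contact force between lid and jar_yellow below 0.2 N and contact force between lid and tape_roll below 0.2 N and contact force between lid and mould below 0.2 N and contact force between lid and brush_pot below 0.2 N and contact force between lid and post_a below 0.2 N and contact force between lid and post_b below 0.2 N); the arm keeps its last pose, push and grip.
It fails at once if a pot is dropped: it falls or flies, out of the fingers, more than 20 mm higher than on its bat ((contact force between vase and the fingers below 0.02 N and height (world z) of vase_mid above 0.07 m and linear speed of vase above 0.2 m/s) or (contact force between cup and the fingers below 0.02 N and height (world z) of cup_mid above 0.066 m and linear speed of cup above 0.2 m/s)).
It fails at once if a pot is tipped by more than 45 degrees (angle between any of vase_mid, cup_mid's own z axis and vertical above 0.785 rad).
It fails at once if the lid falls: it closes faster than 1.5 rad/s (velocity of joint lid below -1.5 rad/s).
It fails at once if the lid is thrown open past 60 degrees (value of joint lid above 1.05 rad).
It fails at once if another thing on the table is moved by more than 30 mm or tipped over (distance of any of jar_green, jar_yellow, tape_roll, mould, brush_pot, post_a, post_b from where it was at the start of the episode above 0.03 m or angle between any of jar_green, jar_yellow, tape_roll, mould, brush_pot, post_a, post_b's own z axis and vertical above 0.5 rad).
It also fails if it takes over 61 s, if anything falls off the work surface, if the arm or the gripper's body presses on something with over 40 N, if the wrist force passes 120 N, or if a joint passes its speed limit or range.

## Working session

There is one attempt and no reset: what is moved stays moved. The work goes in short steps, Python scripts to look and compute and a tool call to move; the robot and the scene stay as the last step left them, time stands still between calls to the robot, and variables do not carry over. Pictures are saved under pics/ and viewed, at most 10 in all, crops included, and the job is handed in when it is done.

Besides the shell and the picture viewer there is one more tool, called after ">>>" as a command line: name --argument value ..., lists and objects as JSON in quotes. step_arm: Moves the arm, as the interface text tells. Shift numbers are shares of 0.5 m and turn numbers shares of 90 degrees, none past 1 either way. Its arguments: {"type":"object","properties":{"plan":{"type":"string"},"force":{"type":"number"}},"required":["plan"]}

```bash
mkdir -p pics; cat > h.py <<'E'
import numpy as np, cv2
from workcell import *
def pts(cam,depth,mask=None):
    c=get_calibration(cam);K=np.array(c["K"]);R=np.array(c["rotation"]);p=np.array(c["position"])
    v,u=np.nonzero((depth>0)&(mask if mask is not None else True))
    d=depth[v,u];P=np.c_[(u-K[0,2])/K[0,0]*d,-(v-K[1,2])/K[1,1]*d,-d]
    return P@R.T+p,u,v
E
python3 - <<'E'
from h import *
print(grip_point_offset if not callable(grip_point_offset) else grip_point_offset()); print(get_state()); 
for cam in("scene","top"):
    im,d=get_image(cam);cv2.imwrite(f"pics/{cam}0.png",im);np.save(cam+"0.npy",d);c=get_calibration(cam);print(c)
    for t in("vase","cup","ware_board","kiln","lid_handle"):
        for r in trace(cam,t)[:4]:
            P,u,v=pts(cam,d,r["region"])
            print(cam,t,round(r["p"],2),r["rect"],np.median(P,0).round(3) if len(P) else None, (np.percentile(P,[2,98],axis=0).round(3).tolist()) if len(P) else None)
E
```

```text
0.0187
{'time': 0.0, 'q': array([-1.43938890e+00,  3.13483630e-01,  1.49841284e+00, -1.44773524e-05,
        1.33098564e+00, -2.23441678e-01]), 'joint_vel': array([-0.00048972, -0.00022446, -0.00055242,  0.00150006, -0.00016238,
        0.0013364 ]), 'tau': array([ 1.50147051e-03, -4.12263429e+01, -2.59741652e+01, -9.60802731e-05,
        4.14840120e-03, -7.87096809e-06]), 'tcp_pos': array([ 0.18234249, -0.49205693,  0.23072699]), 'tool_rot': array([-3.14033214e+00, -2.72016465e-04,  3.54852380e-01]), 'wrist_force': array([-0.26331562, -0.16892522,  0.80728253]), 'moment': array([-0.01951032, -0.03012823, -0.00494752]), 'gripper_force': 0.0, 'finger_gap': 0.08549214192364753}
{'K': array([[364.94317981,   0.        , 316.27435642],
       [  0.        , 364.94317981, 198.40414578],
       [  0.        ,   0.        ,   1.        ]]), 'position': array([ 1.19065252, -0.26926011,  0.99145732]), 'rotation': array([0.69503936, 0.01261922, 1.08579738])}Traceback (most recent call last):
  File "<stdin>", line 7, in <module>
  File "h.py", line 7, in pts
    return P@R.T+p,u,v
           ~~~~~^~
ValueError: operands could not be broadcast together with shapes (247,) (3,)
```

```bash
sed -i 's/R=np.array(c\["rotation"\])/R=Rotation.from_euler("xyz",c["rotation"]).as_matrix()/; 1a from scipy.spatial.transform import Rotation' h.py
python3 - <<'E'
from h import *
for cam in("scene","top"):
    im,d=get_image(cam);cv2.imwrite(f"pics/{cam}0.png",im);np.save(cam+"0.npy",d)
    for t in("vase","cup","ware_board","kiln","lid_handle"):
        for r in trace(cam,t)[:4]:
            P,u,v=pts(cam,d,r["region"])
            print(cam,t,round(r["p"],2),r["rect"],np.median(P,0).round(3) if len(P) else None, (np.percentile(P,[2,98],axis=0).round(3).tolist()) if len(P) else None)
E
```

```text
scene vase 0.82 [393.8, 241.4, 408.8, 258.4] [0.783 0.22  0.049] [[0.758, 0.205, 0.015], [0.799, 0.244, 0.067]]
scene vase 0.75 [336.9, 207.0, 357.5, 226.0] [0.615 0.137 0.065] [[0.574, 0.119, 0.016], [0.629, 0.175, 0.085]]
scene vase 0.38 [151.2, 196.7, 293.2, 312.5] [ 0.635 -0.249  0.17 ] [[0.457, -0.415, 0.132], [0.79, -0.083, 0.174]]
scene cup 0.5 [349.5, 157.0, 362.6, 174.0] [0.427 0.288 0.056] [[0.402, 0.265, 0.03], [0.452, 0.313, 0.076]]
scene cup 0.32 [339.6, 207.3, 355.5, 228.2] [0.616 0.136 0.065] [[0.592, 0.119, 0.02], [0.629, 0.161, 0.085]]
scene ware_board 0.84 [327.9, 161.2, 380.3, 238.4] [0.532 0.208 0.013] [[0.37, 0.079, 0.004], [0.672, 0.348, 0.022]]
scene kiln 0.66 [152.2, 197.3, 299.5, 325.2] [ 0.65  -0.257  0.17 ] [[0.464, -0.429, 0.033], [0.798, -0.081, 0.174]]
scene lid_handle 0.74 [336.1, 258.2, 359.7, 291.9] [0.792 0.029 0.074] [[0.755, 0.005, 0.0], [0.811, 0.063, 0.088]]
scene lid_handle 0.58 [150.7, 195.6, 293.3, 314.2] [ 0.635 -0.25   0.17 ] [[0.456, -0.415, 0.131], [0.79, -0.085, 0.174]]
top vase 0.64 [297.9, 175.7, 310.2, 194.8] [0.6   0.141 0.068] [[0.58, 0.119, 0.021], [0.626, 0.166, 0.089]]
top vase 0.48 [276.7, 134.7, 286.1, 150.7] [0.766 0.225 0.053] [[0.749, 0.205, 0.011], [0.788, 0.249, 0.071]]
top cup 0.66 [257.7, 226.1, 272.4, 238.7] [0.424 0.292 0.03 ] [[0.401, 0.264, 0.016], [0.446, 0.312, 0.081]]
top ware_board 0.85 [245.7, 168.8, 323.2, 256.5] [0.513 0.216 0.012] [[0.361, 0.085, 0.002], [0.661, 0.349, 0.024]]
top kiln 0.67 [354.7, 124.9, 465.5, 235.7] [ 0.594 -0.248  0.169] [[0.443, -0.418, 0.075], [0.767, -0.082, 0.178]]
top lid_handle 0.9 [356.8, 127.3, 466.2, 232.7] [ 0.608 -0.241  0.17 ] [[0.447, -0.406, 0.15], [0.769, -0.086, 0.178]]
top lid_handle 0.3 [196.5, 175.3, 221.1, 199.3] [0.59  0.522 0.038] [[0.555, 0.483, -0.005], [0.63, 0.565, 0.052]]
```

View pics/scene0.png

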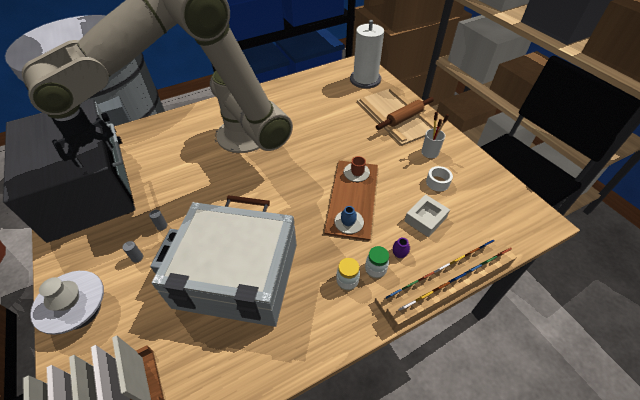

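View pics/top0.png

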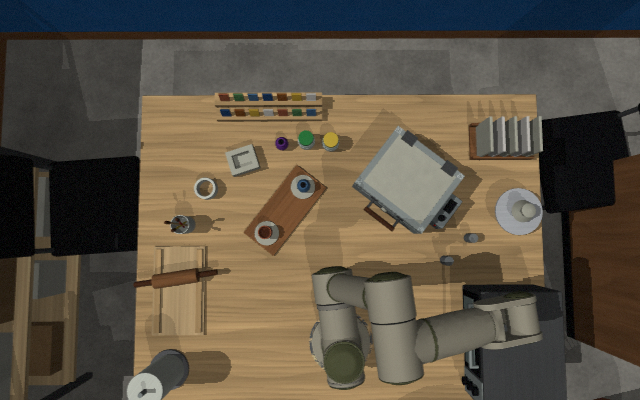

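```bash
python3 - <<'E'
from h import *
for cam in("scene","top"):
    im=cv2.imread(f"pics/{cam}0.png");d=np.load(cam+"0.npy");hsv=cv2.cvtColor(im,cv2.COLOR_BGR2HSV)
    P,u,v=pts(cam,d);S=hsv[v,u]
    for n,c in(("batR",(.605,.14)),("batL",(.426,.29))):
        near=np.hypot(*(P[:,:2]-c).T)<.075
        m=near&(abs(P[:,2]-.02)<.008)&(S[:,1]<70)
        (x,y),r=cv2.minEnclosingCircle(P[m][:,:2].astype(np.float32))
        a=near&(P[:,2]>.03);Q=P[a];hi=Q[:,2]>.06
        (px,py),pr=cv2.minEnclosingCircle(Q[:,:2].astype(np.float32))
        print(cam,n,round(x,3),round(y,3),round(r,3),m.sum(),"pot",round(px,3),round(py,3),round(pr,3),a.sum(),"top",np.median(Q[hi],0).round(3))
    m=(P[:,2]>.155)&(P[:,2]<.185)&(abs(P[:,0]-.6)<.25)&(abs(P[:,1]+.25)<.25)
    R=cv2.minAreaRect(P[m][:,:2].astype(np.float32));print(cam,"lid",R)
    a=m.copy()
    # handle candidates: dark points z .12-.17
    m=(P[:,2]>.12)&(P[:,2]<.165)&(S[:,1]>80)&(abs(P[:,0]-.48)<.12)&(abs(P[:,1]+.14)<.15)
    Q=P[m];print("handle",m.sum(),Q.mean(0).round(3),cv2.minAreaRect(Q[:,:2].astype(np.float32)))
s=cv2.imread("pics/scene0.png");t=cv2.imread("pics/top0.png")
cv2.imwrite("pics/crop.png",np.hstack([cv2.resize(s[150:265,320:420],(400,460),interpolation=2),cv2.resize(t[125:240,245:345],(400,460),interpolation=2)]))
E
```

```text
scene batR 0.599 0.154 0.057 329 pot 0.606 0.143 0.025 245 top [0.611 0.138 0.076]
scene batL 0.423 0.286 0.05 233 pot 0.426 0.289 0.028 229 top [0.429 0.291 0.07 ]
scene lid ((0.5964217185974121, -0.23139521479606628), (0.3041691780090332, 0.323090523481369), 52.08535385131836)
handle 249 [ 0.478 -0.135  0.153] ((0.4805986285209656, -0.13985925912857056), (0.12808673083782196, 0.03624837473034859), 52.537635803222656)
top batR 0.602 0.146 0.048 275 pot 0.607 0.147 0.033 142 top [0.601 0.142 0.074]
top batL 0.422 0.288 0.048 261 pot 0.421 0.289 0.029 84 top [0.424 0.294 0.073]
top lid ((0.5930474996566772, -0.2320682555437088), (0.3039226233959198, 0.3260883688926697), 52.3448486328125)
handle 183 [ 0.471 -0.137  0.153] ((0.4781118929386139, -0.14222604036331177), (0.1290201097726822, 0.039095573127269745), 50.39458084106445)
```

View pics/crop.png

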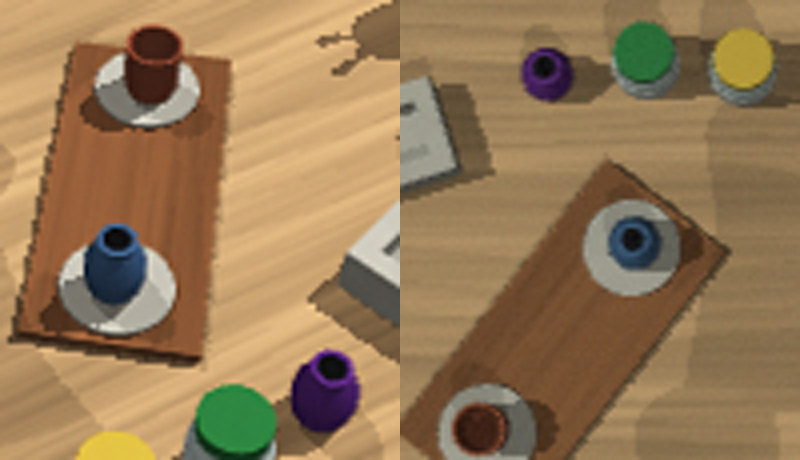

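Candidates for the vase: blue at scene (348,216) / top (303,185) and purple at scene (401,247) / top (282,143). The blue one on the bat fits the described colour, and the crop confirms it. The cup stands on the left bat and the vase on the right one.

>>> step_arm --plan "0.2 0.5 0.1 0 0 0.35 1;0.3 0.9 0.1 0 0 0.667 1;0.336 0.984 0.1 0 0 0.667 1;0.336 0.984 0.1 0 0 0.667 1;0.336 0.984 0.1 0 0 0.667 1;0.336 0.984 0.1 0 0 0.667 1;0.336 0.984 0.1 0 0 0.667 1;0.336 0.984 0.1 0 0 0.667 1;0.336 0.984 0.1 0 0 0.667 1;0.336 0.984 0.1 0 0 0.667 1" --force 30

```text
time: 1.95
tcp_pos: [0.3505, 0.0008, 0.2814]
tool_rot: [3.141, 0.0, 1.406]
wrist_force: [-0.4, -0.7, -0.1]
finger_gap: 0.0856
gripper_force: 0.0
```

>>> step_arm --plan "0.147 0.578 -0.1 0 0 0.677 1;0.147 0.578 -0.1 0 0 0.677 1;0.147 0.578 -0.1 0 0 0.677 1;0.147 0.578 -0.1 0 0 0.677 1;0.147 0.578 -0.1 0 0 0.677 1;0.147 0.578 -0.1 0 0 0.677 1;0.147 0.578 -0.1 0 0 0.677 1;0.147 0.578 -0.1 0 0 0.677 1;0.147 0.578 -0.1 0 0 0.677 1;0.147 0.578 -0.1 0 0 0.677 1"

```text
time: 3.2
tcp_pos: [0.424, 0.2883, 0.2315]
tool_rot: [3.141, 0.0, 2.465]
wrist_force: [0.6, -0.5, -0.3]
finger_gap: 0.0854
gripper_force: 0.0
```

```bash
cat > w.py <<'E'
from h import *
s=get_state();print(s["tcp_pos"].round(4),s["tool_rot"].round(3),s["finger_gap"])
im,d=get_image("wrist");cv2.imwrite("pics/w0.png",im)
hsv=cv2.cvtColor(im,cv2.COLOR_BGR2HSV);P,u,v=pts("wrist",d);S=hsv[v,u]
for n,c in(("batR",(.602,.146)),("batL",(.422,.288)),("mid",(.512,.217))):
    near=np.hypot(*(P[:,:2]-c).T)<.065
    m=near&(abs(P[:,2]-.02)<.007)&(S[:,1]<70)
    a=near&(P[:,2]>.035)&(P[:,2]<.095)
    if m.sum()>50:print(n,[np.round(k,4) for k in cv2.minEnclosingCircle(P[m][:,:2].astype(np.float32))],m.sum())
    if a.sum()>50:
        Q=P[a];zt=np.percentile(Q[:,2],98);T=Q[Q[:,2]>zt-.006]
        print("pot",[np.round(k,4) for k in cv2.minEnclosingCircle(Q[:,:2].astype(np.float32))],a.sum(),"top",zt.round(3),[np.round(k,4) for k in cv2.minEnclosingCircle(T[:,:2].astype(np.float32))])
E
python3 w.py
```

```text
[0.424  0.2883 0.2315] [3.141 0.    2.465] 0.08537974864619632
batR [array([0.6015, 0.1463]), np.float64(0.0483)] 1855
pot [array([0.6016, 0.1424]), np.float64(0.0259)] 1051 top 0.08 [array([0.5961, 0.1481]), np.float64(0.0116)]
batL [array([0.4203, 0.2875]), np.float64(0.0483)] 2647
pot [array([0.4233, 0.2887]), np.float64(0.0258)] 1201 top 0.075 [array([0.4233, 0.2887]), np.float64(0.0258)]
```

View pics/w0.png

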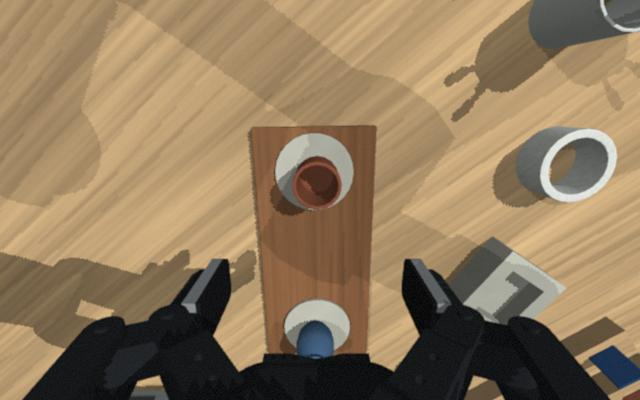

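Wrist picture: cup at (317,183) nearly concentric with the left bat, vase at (316,338) on the right one, and the fingers straddle the board's long axis. I'm grasping the cup.

>>> step_arm --plan "0 0 -0.09 0 0 0 1;0 0 -0.18 0 0 0 1;0 0 -0.27 0 0 0 1;0 0 -0.35 0 0 0 1;0 0 -0.39 0 0 0 1;0 0 -0.407 0 0 0 1;0 0 -0.407 0 0 0 0.2;0 0 -0.407 0 0 0 -0.5;0 0 -0.407 0 0 0 -0.5;0 0 -0.407 0 0 0 -0.5" --force 30

```text
time: 4.5
tcp_pos: [0.4245, 0.289, 0.029]
tool_rot: [3.14, 0.001, 2.466]
wrist_force: [-1.1, -0.2, 6.6]
finger_gap: 0.0512
gripper_force: 31.2
```

>>> step_arm --plan "0 0 0.03 0 0 0 -0.5;0 0 0.05 0 0 0 -0.5;0.05 -0.04 0.05 0 0 0 -0.5;0.11 -0.09 0.05 0 0 0 -0.5;0.16 -0.13 0.05 0 0 0 -0.5;0.176 -0.143 0.04 0 0 0 -0.5;0.176 -0.143 0.02 0 0 0 -0.5;0.176 -0.143 0.0 0 0 0 -0.5;0.176 -0.143 -0.011 0 0 0 -0.5;0.176 -0.143 -0.011 0 0 0 -0.5"

```text
time: 5.75
tcp_pos: [0.5111, 0.2177, 0.0227]
tool_rot: [-3.141, -0.001, 2.467]
wrist_force: [-4.1, -1.0, 7.3]
finger_gap: 0.0507
gripper_force: 30.9
```

>>> step_arm --plan "0 0 -0.003 0 0 0 -0.5;0 0 -0.003 0 0 0 0.3;0 0 -0.003 0 0 0 1;0 0 -0.003 0 0 0 1;0 0 0.06 0 0 0 1;0 0 0.14 0 0 0 1;0 0 0.2 0 0 0 1;0.08 -0.07 0.2 0 0 0 1;0.16 -0.13 0.2 0 0 0 1;0.18 -0.148 0.2 0 0 0 1"

```text
time: 7.0
tcp_pos: [0.6034, 0.1413, 0.1218]
tool_rot: [-3.142, 0.0, 2.464]
wrist_force: [-0.3, 0.8, -0.3]
finger_gap: 0.0853
gripper_force: 0.0
```

```bash
python3 w.py
```

```text
[0.6034 0.1413 0.1218] [-3.142  0.     2.464] 0.08532218675715968
batR [array([0.6037, 0.1449]), np.float64(0.0502)] 5408
pot [array([0.6024, 0.1419]), np.float64(0.0257)] 3835 top 0.083 [array([0.6029, 0.1416]), np.float64(0.0166)]
pot [array([0.5101, 0.2176]), np.float64(0.026)] 2929 top 0.069 [array([0.5101, 0.2176]), np.float64(0.026)]
```

>>> step_arm --plan "-0.002 0.001 -0.06 0 0 0 1;-0.002 0.001 -0.12 0 0 0 1;-0.002 0.001 -0.16 0 0 0 1;-0.002 0.001 -0.18 0 0 0 1;-0.002 0.001 -0.18 0 0 0 1;-0.002 0.001 -0.18 0 0 0 0.2;-0.002 0.001 -0.18 0 0 0 -0.5;-0.002 0.001 -0.18 0 0 0 -0.5;-0.002 0.001 -0.18 0 0 0 -0.5;-0.002 0.001 -0.18 0 0 0 -0.5"

```text
time: 8.3
tcp_pos: [0.6014, 0.1438, 0.0335]
tool_rot: [3.14, 0.001, 2.466]
wrist_force: [-1.9, 0.1, 6.0]
finger_gap: 0.0505
gripper_force: 31.3
```

>>> step_arm --plan "0 0 0.03 0 0 0 -0.5;0 0 0.08 0 0 0 -0.5;0 0 0.13 0 0 0 -0.5;0 0 0.17 0 0 0 -0.5;-0.04 0.03 0.18 0 0 0 -0.5;-0.11 0.085 0.18 0 0 0 -0.5;-0.18 0.145 0.18 0 0 0 -0.5;-0.25 0.2 0.18 0 0 0 -0.5;-0.32 0.255 0.18 0 0 0 -0.5;-0.362 0.289 0.18 0 0 0 -0.5"

```text
time: 9.55
tcp_pos: [0.4184, 0.2892, 0.1232]
tool_rot: [3.141, 0.0, 2.467]
wrist_force: [-0.1, -0.2, -0.7]
finger_gap: 0.0503
gripper_force: 31.8
```

>>> step_arm --plan "0 0 -0.03 0 0 0 -0.5;0 0 -0.08 0 0 0 -0.5;0 0 -0.13 0 0 0 -0.5;0 0 -0.16 0 0 0 -0.5;0 0 -0.175 0 0 0 -0.5;0 0 -0.18 0 0 0 -0.5;0 0 -0.18 0 0 0 -0.5;0 0 -0.18 0 0 0 -0.5;0 0 -0.18 0 0 0 -0.5;0 0 -0.18 0 0 0 -0.5"

```text
time: 10.8
tcp_pos: [0.4203, 0.288, 0.0334]
tool_rot: [3.141, 0.001, 2.466]
wrist_force: [-3.4, -2.8, 5.9]
finger_gap: 0.0504
gripper_force: 32.4
```

>>> step_arm --plan "0 0 0 0 0 0 0.3;0 0 0 0 0 0 1;0 0 0 0 0 0 1;0 0 0.05 0 0 0 1;0 0 0.12 0 0 0 1;0 0 0.18 0 0 0 1;0.06 -0.05 0.2 0 0 0 1;0.14 -0.11 0.2 0 0 0 1;0.18 -0.14 0.2 0 0 0 1;0.18 -0.14 0.2 0 0 0 1"

```text
time: 12.05
tcp_pos: [0.5107, 0.2172, 0.132]
tool_rot: [-3.142, -0.0, 2.464]
wrist_force: [-1.1, 0.4, 0.4]
finger_gap: 0.0854
gripper_force: 0.0
```

```bash
python3 w.py
```

```text
[0.5107 0.2172 0.132 ] [-3.142 -0.     2.464] 0.08537060371679726
batR [array([0.6004, 0.1474]), np.float64(0.0481)] 5867
batL [array([0.4187, 0.2889]), np.float64(0.0484)] 7108
pot [array([0.4209, 0.2865]), np.float64(0.0257)] 5066 top 0.083 [array([0.4208, 0.2867]), np.float64(0.0165)]
pot [array([0.5091, 0.2185]), np.float64(0.0261)] 2505 top 0.069 [array([0.5091, 0.2185]), np.float64(0.0261)]
```

>>> step_arm --plan "-0.002 0.002 -0.07 0 0 0 1;-0.002 0.002 -0.14 0 0 0 1;-0.002 0.002 -0.19 0 0 0 1;-0.002 0.002 -0.218 0 0 0 1;-0.002 0.002 -0.218 0 0 0 1;-0.002 0.002 -0.218 0 0 0 0.2;-0.002 0.002 -0.218 0 0 0 -0.5;-0.002 0.002 -0.218 0 0 0 -0.5;-0.002 0.002 -0.218 0 0 0 -0.5;-0.002 0.002 -0.218 0 0 0 -0.5"

```text
time: 13.35
tcp_pos: [0.5093, 0.2193, 0.0245]
tool_rot: [3.14, 0.001, 2.466]
wrist_force: [-2.0, -0.0, 5.1]
finger_gap: 0.0506
gripper_force: 30.7
```

>>> step_arm --plan "0 0 0.03 0 0 0 -0.5;0 0 0.06 0 0 0 -0.5;0.04 -0.03 0.06 0 0 0 -0.5;0.09 -0.07 0.06 0 0 0 -0.5;0.14 -0.11 0.06 0 0 0 -0.5;0.182 -0.142 0.06 0 0 0 -0.5;0.182 -0.142 0.04 0 0 0 -0.5;0.182 -0.142 0.02 0 0 0 -0.5;0.182 -0.142 0.012 0 0 0 -0.5;0.182 -0.142 0.012 0 0 0 -0.5"

```text
time: 14.6
tcp_pos: [0.5991, 0.1487, 0.0305]
tool_rot: [-3.141, -0.0, 2.467]
wrist_force: [-7.5, -1.7, 10.3]
finger_gap: 0.0506
gripper_force: 32.2
```

>>> step_arm --plan "0 0 0 0 0 0 0.3;0 0 0 0 0 0 1;0 0 0 0 0 0 1;0 0 0.05 0 0 0 1;0 0 0.12 0 0 0 1;0 0 0.2 0 0 0 1;0 0 0.3 0 0 0 1;0 0 0.4 0 0 0 1;0 0 0.44 0 0 0 1;0 0 0.44 0 0 0 1"

```text
time: 15.85
tcp_pos: [0.6003, 0.1483, 0.2504]
tool_rot: [3.14, 0.002, 2.466]
wrist_force: [-0.8, -0.1, -0.9]
finger_gap: 0.0855
gripper_force: 0.0
```

```bash
python3 w.py; python3 -c "
from h import *
print(get_state()['q'].round(3))"
```

```text
[0.6003 0.1483 0.2504] [3.140e+00 2.000e-03 2.466e+00] 0.08552483984010871
batR [array([0.6005, 0.1457]), np.float64(0.048)] 2395
pot [array([0.5987, 0.1468]), np.float64(0.0259)] 1037 top 0.073 [array([0.5987, 0.1468]), np.float64(0.0259)]
batL [array([0.4489, 0.2636]), np.float64(0.0289)] 416
[ 0.053  0.513  1.161  0.     1.468 -0.842]
```

>>> step_arm --plan "-0.28 -0.536 0.1 0 0 -0.998 0;-0.28 -0.536 0.1 0 0 -0.998 0;-0.28 -0.536 0.1 0 0 -0.998 0;-0.28 -0.536 0.1 0 0 -0.998 0;-0.28 -0.536 0.1 0 0 -0.998 0;-0.28 -0.536 0.1 0 0 -0.998 0;-0.28 -0.536 0.1 0 0 -0.998 0;-0.28 -0.536 0.1 0 0 -0.998 0;-0.28 -0.536 0.1 0 0 -0.998 0;-0.28 -0.536 0.1 0 0 -0.998 0"

```text
time: 17.15
tcp_pos: [0.4596, -0.1196, 0.2979]
tool_rot: [-3.139, 0.0, 0.899]
wrist_force: [-0.7, 0.9, 0.4]
finger_gap: 0.0425
gripper_force: 0.0
```

```bash
python3 - <<'E'
from h import *
s=get_state();print(s["tcp_pos"].round(4),s["tool_rot"].round(3),s["finger_gap"],s["q"].round(3))
im,d=get_image("wrist");cv2.imwrite("pics/w1.png",im)
hsv=cv2.cvtColor(im,cv2.COLOR_BGR2HSV);P,u,v=pts("wrist",d);S=hsv[v,u]
m=(P[:,2]>.162)&(P[:,2]<.18)&(P[:,0]>.4)&(P[:,1]<-.03);R=cv2.minAreaRect(P[m][:,:2].astype(np.float32));print("lid",R,m.sum())
m=(P[:,2]>.14)&(P[:,2]<.162)&(S[:,1]>70)&(np.hypot(P[:,0]-.478,P[:,1]+.14)<.09)
Q=P[m];print("handle",m.sum(),Q.mean(0).round(4),np.percentile(Q[:,2],95).round(3),cv2.minAreaRect(Q[:,:2].astype(np.float32)))
for r in trace("wrist","lid_handle")[:3]:print(r["p"],r["rect"])
E
```

```text
[ 0.4596 -0.1196  0.2979] [-3.139  0.     0.899] 0.04250017417024402 [-0.502  0.16   1.518  0.     1.466  0.17 ]
lid ((0.614477276802063, -0.24834591150283813), (0.30418914556503296, 0.27281686663627625), 52.384307861328125) 74113
handle 2222 [ 0.4735 -0.1324  0.1539] 0.157 ((0.4775155782699585, -0.1420956552028656), (0.13007748126983643, 0.03532521799206734), 52.196651458740234)
0.57 [325.8, 14.4, 640.0, 331.1]
```

View pics/w1.png

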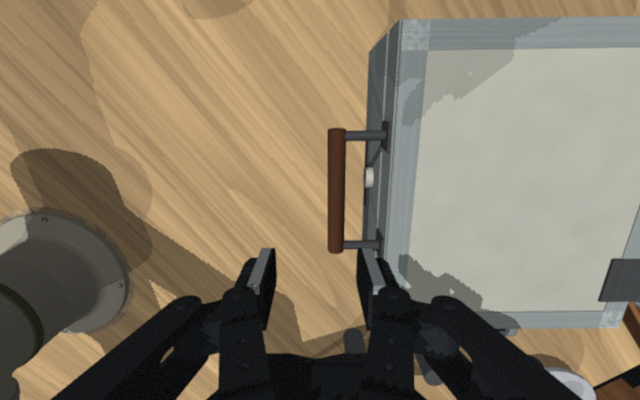

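Wrist picture: the bar runs at column 337, rows 128–253, with the lid face to its right, so the finger gap lies parallel to the bar as needed. I'll tilt 30° towards the kiln and approach along the fingers.

>>> step_arm --plan "-0.042 0.015 -0.05 -0.06 -0.08 0.009 0;-0.042 0.015 -0.1 -0.12 -0.16 0.009 0;-0.042 0.015 -0.16 -0.204 -0.264 0.009 0;-0.042 0.015 -0.16 -0.204 -0.264 0.009 0;-0.042 0.015 -0.16 -0.204 -0.264 0.009 0;-0.042 0.015 -0.16 -0.204 -0.264 0.009 0;-0.042 0.015 -0.16 -0.204 -0.264 0.009 0;-0.042 0.015 -0.16 -0.204 -0.264 0.009 0;-0.042 0.015 -0.16 -0.204 -0.264 0.009 0;-0.042 0.015 -0.16 -0.204 -0.264 0.009 0"

```text
time: 18.5
tcp_pos: [0.4389, -0.1123, 0.2193]
tool_rot: [2.618, -0.004, 0.914]
wrist_force: [-0.8, -0.6, -0.3]
finger_gap: 0.0426
gripper_force: 0.0
```

```bash
python3 - <<'E'
from h import *
s=get_state();R=Rotation.from_euler("xyz",s["tool_rot"]).as_matrix()
print(s["tcp_pos"].round(4),s["q"].round(3));print(R.round(3))
im,d=get_image("wrist");cv2.imwrite("pics/w2.png",im)
hsv=cv2.cvtColor(im,cv2.COLOR_BGR2HSV);P,u,v=pts("wrist",d);S=hsv[v,u]
m=(P[:,2]>.135)&(P[:,2]<.165)&(S[:,1]>70)&(np.hypot(P[:,0]-.4706,P[:,1]+.137)<.09)
Q=P[m]
T=(Q-s["tcp_pos"])@R;k=T[:,0]
print("handle in tool",m.sum(),np.percentile(T,[1,50,99],axis=0).round(4))
bar=T[(abs(k-np.median(k))<.03)];print(np.percentile(bar,[2,50,98],axis=0).round(4))
E
```

```text
[ 0.4389 -0.1123  0.2193] [-0.453 -0.063  2.058 -0.165  0.638  0.312]
[[ 0.611  0.684  0.398]
 [ 0.792 -0.53  -0.303]
 [ 0.004  0.5   -0.866]]
handle in tool 3400 [[-0.0614 -0.0099  0.073 ]
 [ 0.0091 -0.0014  0.0753]
 [ 0.0643  0.0069  0.0822]]
[[-0.0197 -0.0099  0.0732]
 [ 0.0109 -0.0014  0.0753]
 [ 0.038   0.0065  0.0807]]
```

View pics/w2.png

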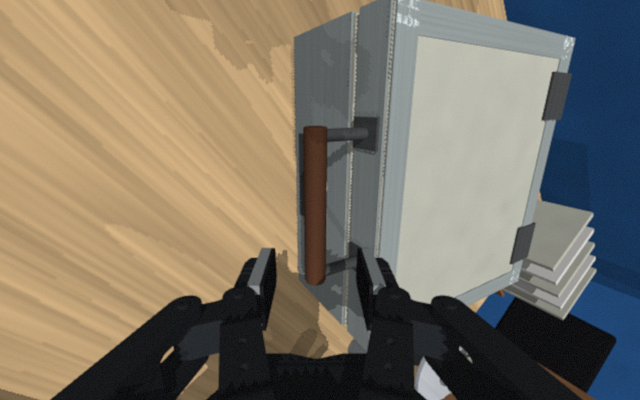

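The bar sits centred between the fingers (1.5 mm off, 82 mm ahead of the TCP). I'll go in and grip.

>>> step_arm --plan "0.016 -0.012 -0.035 0 0 0 0;0.031 -0.024 -0.07 0 0 0 0;0.047 -0.035 -0.105 0 0 0 0;0.062 -0.047 -0.14 0 0 0 0;0.072 -0.054 -0.162 0 0 0 0;0.078 -0.059 -0.175 0 0 0 0;0.078 -0.059 -0.175 0 0 0 -0.4;0.078 -0.059 -0.175 0 0 0 -1;0.078 -0.059 -0.175 0 0 0 -1;0.078 -0.059 -0.175 0 0 0 -1" --force 50

```text
time: 19.8
tcp_pos: [0.4782, -0.142, 0.1325]
tool_rot: [2.616, -0.004, 0.914]
wrist_force: [-0.5, -1.5, 4.8]
finger_gap: 0.0166
gripper_force: 49.3
```

```bash
cat > arc.py <<'E'
from h import *
s=get_state();print(s["tcp_pos"].round(4),s["q"].round(3),s["wrist_force"].round(1),s["finger_gap"],s["gripper_force"])
R=Rotation.from_euler("xyz",s["tool_rot"]).as_matrix();a=np.radians(-37.7)
x=np.array([np.cos(a),np.sin(a),0]);y=np.array([-np.sin(a),np.cos(a),0])
t=s["tcp_pos"];B=np.array([.4706,-.1368,.147]);H=B+.318*x-[0,0,.022]
print("grip point",(t-.0187*R[:,2]).round(4))
for th in np.arange(4,41,4):
    w=np.radians(th)*y;p=H+Rotation.from_rotvec(w).apply(t-H)
    print(th,((p-t)/.5).round(3),(w/(np.pi/2)).round(3))
E
python3 arc.py
```

```text
[ 0.4782 -0.142   0.1325] [-0.479  0.18   2.069 -0.231  0.382  0.371] [-0.5 -1.5  4.8] 0.016558777042642976 49.28664207458496
grip point [ 0.4707 -0.1363  0.1486]
4 [ 0.002 -0.002  0.043] [0.027 0.035 0.   ]
8 [ 0.006 -0.005  0.086] [0.054 0.07  0.   ]
12 [ 0.013 -0.01   0.128] [0.082 0.105 0.   ]
16 [ 0.022 -0.017  0.17 ] [0.109 0.141 0.   ]
20 [ 0.034 -0.026  0.21 ] [0.136 0.176 0.   ]
24 [ 0.047 -0.036  0.25 ] [0.163 0.211 0.   ]
28 [ 0.063 -0.048  0.288] [0.19  0.246 0.   ]
32 [ 0.081 -0.062  0.325] [0.217 0.281 0.   ]
36 [ 0.1   -0.078  0.36 ] [0.245 0.316 0.   ]
40 [ 0.122 -0.094  0.394] [0.272 0.352 0.   ]
```

>>> step_arm --plan "0.001 -0.001 0.021 0.014 0.018 0 -1;0.002 -0.002 0.043 0.027 0.035 0 -1;0.004 -0.003 0.064 0.041 0.053 0 -1;0.006 -0.005 0.086 0.054 0.07 0 -1;0.009 -0.007 0.107 0.068 0.088 0 -1;0.013 -0.01 0.128 0.082 0.105 0 -1;0.017 -0.013 0.149 0.095 0.123 0 -1;0.022 -0.017 0.17 0.109 0.141 0 -1;0.028 -0.021 0.19 0.122 0.158 0 -1;0.034 -0.026 0.21 0.136 0.176 0 -1"

```text
time: 21.05
tcp_pos: [0.4943, -0.1545, 0.2363]
tool_rot: [2.971, -0.003, 0.913]
wrist_force: [-0.3, 0.1, -4.1]
finger_gap: 0.0165
gripper_force: 51.0
```

```bash
python3 -c "
from h import *
s=get_state();R=Rotation.from_euler('xyz',s['tool_rot']).as_matrix();print(s['q'].round(3),s['wrist_force'],s['moment'].round(2),R[:,2].round(3),(s['tcp_pos']-.0187*R[:,2]).round(4))"
```

```text
[-0.519  0.206  1.633 -0.023  1.133  0.147] [-0.25649521  0.14332856 -4.0615653 ] [-0.12  0.02 -0.02] [ 0.137 -0.102 -0.985] [ 0.4917 -0.1526  0.2548]
```

>>> step_arm --plan "0.006 -0.005 0.02 0.014 0.018 0 -1;0.013 -0.01 0.04 0.027 0.035 0 -1;0.021 -0.016 0.059 0.041 0.053 0 -1;0.029 -0.022 0.078 0.054 0.07 0 -1;0.038 -0.029 0.097 0.068 0.088 0 -1;0.047 -0.036 0.115 0.082 0.105 0 -1;0.056 -0.044 0.133 0.095 0.123 0 -1;0.066 -0.052 0.15 0.109 0.141 0 -1;0.077 -0.06 0.167 0.122 0.158 0 -1;0.088 -0.068 0.184 0.136 0.176 0 -1"

```text
time: 22.3
tcp_pos: [0.5383, -0.1887, 0.3288]
tool_rot: [-2.963, -0.002, 0.911]
wrist_force: [-3.2, -1.1, -1.9]
finger_gap: 0.0161
gripper_force: 51.1
```

>>> step_arm --plan "0 0 0 0 0 0 -1;0 0 0 0 0 0 -1;0 0 0 0 0 0 -1;0 0 0 0 0 0 -1;0 0 0 0 0 0 -1;0 0 0 0 0 0 -1;0 0 0 0 0 0 -1;0 0 0 0 0 0 -1;0 0 0 0 0 0 -1;0 0 0 0 0 0 -1"

```text
time: 23.55
tcp_pos: [0.5382, -0.1886, 0.3286]
tool_rot: [-2.966, -0.003, 0.911]
wrist_force: [-4.7, 0.2, 0.8]
finger_gap: 0.016
gripper_force: 51.4
```

```bash
python3 - <<'E'
from h import *
s=get_state();R=Rotation.from_euler('xyz',s['tool_rot']).as_matrix();g=s['tcp_pos']-.0187*R[:,2]
print(s['wrist_force'].round(1),g.round(4));print("angle",np.degrees(np.arcsin((g[2]-.0015-.125)/.3188)-np.arctan2(22,318)))
im,d=get_image("scene");cv2.imwrite("pics/s1.png",im)
im,d=get_image("top");hsv=cv2.cvtColor(im,cv2.COLOR_BGR2HSV)
P,u,v=pts("top",d)
for c in((.6,.146),(.421,.287)):
    a=(np.hypot(*(P[:,:2]-c).T)<.06)&(P[:,2]>.035)&(P[:,2]<.095);print(a.sum(),P[a].mean(0).round(3),im[v[a],u[a]].mean(0).round())
P,u,v=pts("scene",get_image("scene")[1])
# lid plane: points on lid
a=np.radians(-37.7);x=np.array([np.cos(a),np.sin(a),0]);H=np.array([.4706,-.1368,0])+.318*x
L=(P-H)@np.c_[-x,[-x[1],x[0],0],[0,0,1]]
m=(L[:,0]>.06)&(L[:,0]<.2)&(abs(L[:,1])<.1)&(L[:,2]>.15)&(L[:,2]<.4)
print(m.sum(),np.degrees(np.arctan(np.polyfit(L[m,0],L[m,2],1)[0])))
E
```

```text
[-4.7  0.2  0.8] [ 0.5408 -0.1907  0.347 ]
angle 39.80587127964935
68 [0.601 0.149 0.067] [41. 55. 86.]
145 [0.423 0.283 0.07 ] [72. 58. 43.]
5336 40.06569066707043
```

View pics/s1.png

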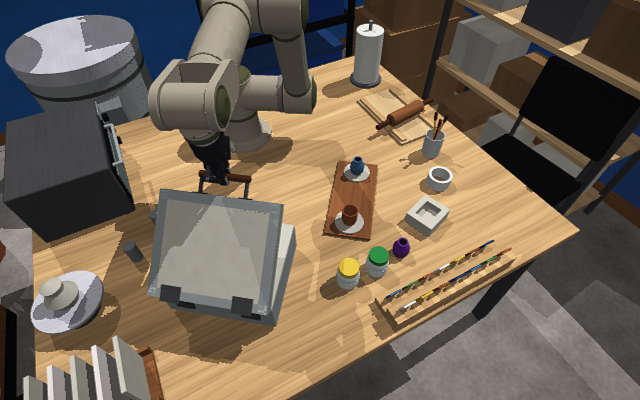

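The scene picture shows the blue vase on the left bat at (357,166), the cup on the right bat at (349,215), and the lid held at 40° by the bar at (230,178).

```bash
python3 -c "
from workcell import *
print(sign_off())"
```

```text
the job is handed in; nothing more can be done
None
```

The two pots are swapped, each upright within about 4 mm of the centre of the other's bat, and the arm is holding the lid at about 40°. I handed the job in at roughly 24 s; sign-off gave no verdict.

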